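# Latch the boring jig and set its stop nut a quarter turn off the bottom

## Robot

A 6-joint arm with a two-finger parallel gripper is mounted at the origin on the work surface. World frame = base frame: x ahead of the robot, y to its left, z up, the work surface at z = 0. Lengths are in m, angles in rad, forces in N, time in s.
With the tool pointing down it reaches from about 0.425 to 0.95 m from the base axis. Payload 3.5 kg.
Tool frame: the origin (TCP) lies between the finger pads; the fingertips stand 14 mm ahead of it and the grasp point (between the pads) lies 5 mm behind it; z points along the fingers, y is the direction in which the jaws open and shut (so a half turn about z gives the same grasp; the last joint's range is limited). The gripper opens to 85 mm and grips with 20 to 120 N. Pads are 22 mm wide; open, the fingers measure 114 mm over their backs; the gripper's body (76 mm by 85 mm) begins 54 mm behind the grasp point. The pads swing forward as they close: fully open they stand 13 mm farther back than shut.
Start: joints at [0.951, 0.286, 1.577, -0, 1.279, -0.15], TCP at [0.306, 0.602, 0.221] pointing down, gripper open.
Joint ranges: [-2.77, 2.77], [-0.9, 2.22], [0.21, 2.48], [-1.53, 4.67], [0.24, 2.81], [-2.84, 2.84]. Speed limits (rad/s): [2.79, 2.79, 3.14, 3.14, 3.14, 3.14].

## Interface

Orientations are given as a unit quaternion [x, y, z, w].
In Python, from plant import ctrl gives the robot as it stands. The module is installed in compiled form; this text tells all that it offers.
- The arm moves only by the tool servo_tool, never from a script. Its argument "increments" is text: rows parted by semicolons, each of 7 numbers parted by spaces: the turn, a rotation vector about the tool's x, y, z in rad, then the shift along the tool's x, y, z in cm, then the finger opening in cm, from 0 to 8.54. In form: ax ay az dx dy dz claw; .... A call has 1 to 10 rows; each row is the pose to reach, as a shift and turn from the pose commanded when the call began, along the tool's axes at that moment; what a row does not reach only later rows make up. A row lasts 1/12 s, in which the tool goes at most 41.7 mm and 7.16 degrees, less where a joint would pass 70% of its speed; a pose out of reach is approached as far as the arm can. A call with a gripper value outside its range is refused whole. The fingers move at their own pace and stop on an object; "grip_force" is the grip in N (left out, the last holds). Time passes only in rows, so rows that repeat a pose let the fingers close. It gives the time, the measured TCP pose, the force and the opening at its end, in the units of the state.
- ctrl.get_state(): the state, without advancing time (a new reading comes with each control period).
- ctrl.read_camera(name): name is "scene" or "top" or "wrist"; returns (picture, depth): 400x640x3 uint8, red, green, blue; 400x640 float32, m along the optical axis (not along the pixel's ray), 0 where there is no reading.
- ctrl.camera_info(name): a dict with "camera_matrix" (3x3 intrinsics, pixels), "world_to_cam" (4x4, takes a point from world to camera coordinates). Camera axes: x right, y down, z forward; pixel columns grow to the right and rows downward; lengths in m; the calibration is good to about 2 mm. A picture is of the moment at which its call begins: read the wrist's pose just before it. camera_info takes no time and is no camera call; for the wrist camera it gives the pose at the moment of the call.
- ctrl.sign_off(): hands the job in, once; it reports no verdict.
The state is a dict: "time": time; "qpos": joint angles; "dq": joint speeds; "joint_efforts": joint torques, N m; "eef_pos": TCP position; "tcp_rot": TCP orientation; "contact_force": force on the tool from outside, world axes, zero at the start; "wrist_torque": the same for the moment, N m; "opening": opening from 0.0 (shut) to 1.0 (fully open).
Only numpy, scipy, OpenCV 4.12 (cv2) and the standard library are available. Lean on these libraries where they do the work, as an engineer would, in place of code of your own. Each camera call takes 0.05 s, during which the arm holds its last target.

## Task

The hinged template frame lies shut on the boring jig: first secure it by turning the red turnbutton fully round, square across its edge. Then screw the knurled black nut of the side stop down until it bottoms out, back it off a quarter turn so that the stop can just slide, and finish while still holding the nut in the gripper at that setting. Leave the glue bottle, the screwdriver and the loose cup hinge alone.

Things in the scene. Friction and masses are not known exactly. Their poses are not given: they have to be found in the camera images.
- turnbutton_grip (a point): Red turnbutton on a wooden block at the frame's near edge: a bar 92 x 18 x 9 mm on a vertical pivot at its middle, top 55 mm above the table; on it, along the bar, an upright finger rib 50 long, 12 thick, 30 mm tall. Point on the pivot axis, 78 mm above the table, 7 mm below the rib's top. It turns with the bar: y along bar and rib, x across the rib (pinch across x, from above), z up.
- turnbutton (a joint): Turnbutton angle, rad: 0 = bar along the frame's edge (open), growing counter-clockwise seen from above to a stop at 1.57 = square across the edge (secured, its end 21 mm over the frame). It stays where it is left; friction 0.06 N m.
- nut: Knurled round black nut with a yellow mark on top and side, 44 mm in diameter, 36 mm tall, on a 12 mm upright stud of the aluminium side stop. Origin at the middle of its underside, z up, x towards the yellow mark. It cannot come off. With the nut bottomed its underside is 38 mm and the stud's top 108 mm above the table.
- nut_grip (a point): Where to grip the nut: on its axis, 25 mm above its underside and 11 mm below its top; 63 mm above the table with the nut bottomed. It is round, so it can be gripped at any yaw. The aluminium block under it is 60 x 60 mm, its top 36 mm above the table.
- nut_turn (a joint): Nut angle back from the bottom, rad: 0 = bottomed out (hard stop), growing counter-clockwise from above (unscrewing) up to 6.28. Right-hand thread: clockwise screws it down. It rises 6 mm per turn, stays where it is left; friction about 0.07 N m. At 0 the yellow mark stands over the small red mark on the aluminium block.
- frame (a joint): Opening angle of the hinged template frame in rad: 0 = lying shut, as it starts; it opens upward about its far edge.
- frame_edge (a point): Middle of the near, free edge of the grey template frame (200 x 180 x 8 mm with a window), on its top, 44 mm above the table. x towards the frame's hinge, away from the turnbutton; z up. The turnbutton's pivot is 25 mm outside this edge. The jig's board (300 x 340 x 18 mm) is fixed; the side stop stands on it, right of the frame seen from the turnbutton, its nut over 150 mm from the pivot.
- glue_mid (a point): Bystander: yellow glue bottle, 60 mm in diameter, 130 mm tall, standing on the table; this point is half-way up.
- driver_grip (a point): Bystander: screwdriver with a green handle, 190 mm long, lying on the table; this point is in its handle.
- cup_hinge_mid (a point): Bystander: loose steel cup hinge, about 100 x 44 x 12 mm, lying on the table; this point is at its middle.

How it is judged:
By the outcome, as a careful person would: the job done as asked, in the order asked, and still so for the second after the job is handed in, while the arm keeps its last pose, push and grip.
It also fails if it takes over 72 s, if anything falls off the work surface, if the arm or the gripper's body presses on something with over 40 N, if the wrist force passes 120 N, or if a joint passes its speed limit or range.

## Working session

There is one attempt and no reset: what is moved stays moved. The work goes in short steps, Python scripts to look and compute and a tool call to move; the robot and the scene stay as the last step left them, time stands still between calls to the robot, and variables do not carry over. Pictures are saved under pics/ and viewed, and the job is handed in when it is done.

Besides the shell and the picture viewer there is one more tool, called after "Emit:" by a JSON object that holds its "name" and its "arguments". servo_tool: Moves the arm, as the interface text tells. Its arguments: {"type":"object","properties":{"increments":{"type":"string"},"grip_force":{"type":"number"}},"required":["increments"]}

```bash
mkdir -p pics
cat > h.py <<'E'
import numpy as np, cv2
from plant import ctrl
def snap(name,fn):
    info=ctrl.camera_info(name)
    p,d=ctrl.read_camera(name)
    cv2.imwrite('pics/'+fn+'.png',cv2.cvtColor(p,cv2.COLOR_RGB2BGR))
    np.savez('pics/'+fn+'.npz',p=p,d=d,K=info['camera_matrix'],T=info['world_to_cam'])
    return p,d,np.array(info['camera_matrix']),np.array(info['world_to_cam'])
def load(fn):
    z=np.load('pics/'+fn+'.npz');return z['p'],z['d'],z['K'],z['T']
def ray(K,T,u,v,h):
    R=T[:3,:3];t=T[:3,3];c=-R.T@t
    r=R.T@np.linalg.inv(K)@np.array([u,v,1.]);s=(h-c[2])/r[2];return c+s*r
def cloud(d,K,T):
    v,u=np.mgrid[:d.shape[0],:d.shape[1]]
    P=np.stack([(u-K[0,2])/K[0,0]*d,(v-K[1,2])/K[1,1]*d,d],-1)
    return (P-T[:3,3])@T[:3,:3]
E
python3 - <<'E'
from h import *
print(ctrl.get_state())
for n in("scene","top","wrist"):
    p,d,K,T=snap(n,n+'0'); print(n,K,T)
E
```

```text
{'time': 0.0, 'qpos': array([ 9.50985067e-01,  2.87189284e-01,  1.57819233e+00,  3.13606487e-06,
        1.27860218e+00, -1.50015029e-01]), 'dq': array([ 0.00016832, -0.00075625,  0.00119398, -0.00148248,  0.00012964,
       -0.00043814]), 'joint_efforts': array([ 1.12697329e-03, -4.05970645e+01, -2.92634547e+01, -7.05614639e-05,
        5.61677531e-03, -1.20462241e-05]), 'eef_pos': array([0.30515293, 0.60131302, 0.21952317]), 'tcp_rot': array([ 2.32744175e-01,  9.72537259e-01, -1.10752478e-03, -4.50300976e-04]), 'contact_force': array([-0.13324434, -0.37304253,  0.23055775]), 'wrist_torque': array([ 0.04737584, -0.02072101, -0.06108101]), 'opening': 0.9940931384511165}
scene [[365.39871185   0.         319.98102789]
 [  0.         365.39871185 198.18434069]
 [  0.           0.           1.        ]] [[-0.44380546  0.89608548 -0.00821752  0.295319  ]
 [ 0.49308686  0.23653422 -0.83720781 -0.1988397 ]
 [-0.74826603 -0.37560935 -0.54682315  1.44041388]
 [ 0.          0.          0.          1.        ]]
top [[389.0082552    0.         318.5369308 ]
 [  0.         389.0082552  193.20698393]
 [  0.           0.           1.        ]] [[-0.00524    -0.99996052 -0.00717669 -0.02685576]
 [-0.9951594   0.00591887 -0.09809558  0.56837594]
 [ 0.09813419  0.00662793 -0.99515112  1.10241225]
 [ 0.          0.          0.          1.        ]]
wrist [[351.31456986   0.         323.49890433]
 [  0.         351.31456986 201.73836199]
 [  0.           0.           1.        ]] [[ 0.45188277  0.89207226 -0.00300895 -0.67439885]
 [ 0.8508477  -0.42998183  0.30195003 -0.03997634]
 [ 0.26806745 -0.13900618 -0.95331901  0.38146417]
 [ 0.          0.          0.          1.        ]]
```

View pics/top0.png

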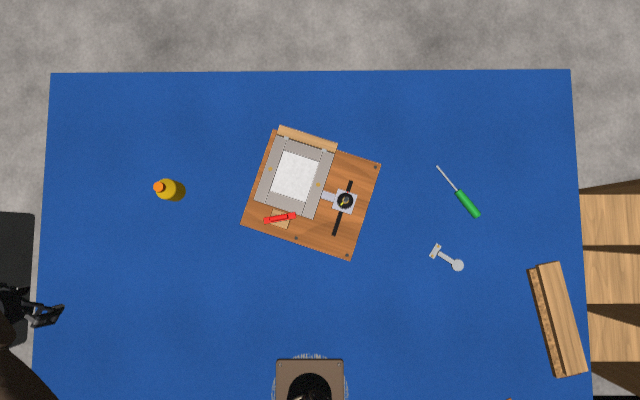

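View pics/scene0.png

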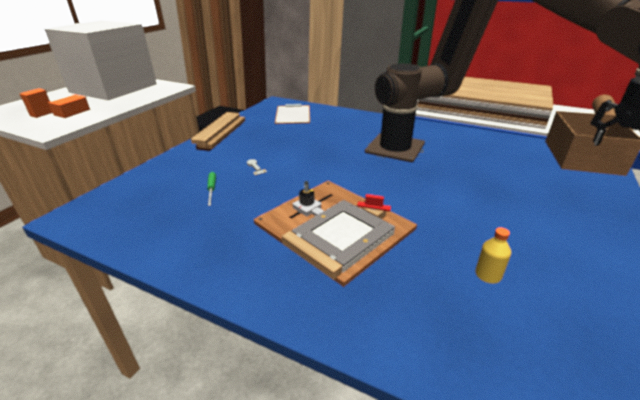

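View pics/wrist0.png

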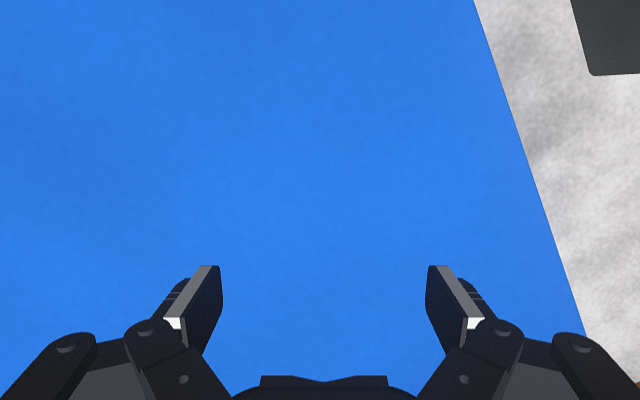

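The top view shows the red turnbutton at about (280,218), the nut at (345,201), glue at (168,190), the screwdriver at (460,190) and the cup hinge at (447,257). The arm is well off to the left. Next I'll measure the turnbutton and nut.

Run:
```python
from h import *
p,d,K,T=load('top0')
C=cloud(d,K,T)
hsv=cv2.cvtColor(p,cv2.COLOR_RGB2HSV)
red=(((hsv[...,0]<6)|(hsv[...,0]>174))&(hsv[...,1]>170)&(hsv[...,2]>90))
red[:205]=0;red[230:]=0;red[:,:255]=0;red[:,305:]=0
v,u=np.nonzero(red);P=C[v,u]
print(len(u),P[:,2].min(),P[:,2].max())
for lo,hi in((.03,.065),(.075,.095)):
    Q=P[(P[:,2]>lo)&(P[:,2]<hi)]; 
    if len(Q)<3: continue
    m=Q[:,:2].mean(0);w,V=np.linalg.eigh(np.cov(Q[:,:2].T));a=V[:,1]
    s=(Q[:,:2]-m)@a
    print(lo,len(Q),m,np.median(Q[:,2]),np.degrees(np.arctan2(a[1],a[0])),s.min(),s.max(),(m+a*(s.min()+s.max())/2))
# frame: grey z ~.044
fr=(hsv[...,1]<60)&(C[...,2]>.036)&(C[...,2]<.052)
fr[:130]=0;fr[225:]=0;fr[:,:250]=0;fr[:,330:]=0
v,u=np.nonzero(fr);print(len(u))
r=cv2.minAreaRect(np.stack([u,v],1).astype(np.float32));b=cv2.boxPoints(r)
B=np.array([ray(K,T,x,y,.044) for x,y in b]);print(b,B)
for i in range(4):
    e=B[(i+1)%4]-B[i];print(np.linalg.norm(e),np.degrees(np.arctan2(e[1],e[0])))
# stop
v,u=np.mgrid[180:215,328:362];Q=C[180:215,328:362];
for y in range(186,216,2): print(y,np.round(C[y,330:362:2,2]*1000).astype(int))
big=np.hstack([cv2.resize(p[180:235,250:305],None,fx=7,fy=7,interpolation=cv2.INTER_CUBIC),cv2.resize(p[175:230,320:375],None,fx=7,fy=7,interpolation=cv2.INTER_CUBIC)])
cv2.imwrite('pics/crop.png',big[...,::-1])
```

```text
198 0.021334816681783234 1.1526292196152108
0.03 113 [0.49709212 0.07938051] 0.05574779359996468 100.15692196278263 -0.043971131469708526 0.04661203025864236 [0.49685927 0.08068027]
0.075 80 [0.49644293 0.08051527] 0.08523474098806966 99.88981658209501 -0.024269112141984246 0.02580580941233558 [0.49631097 0.0812722 ]
3617
[[253.2     199.4    ]
 [275.5     132.5    ]
 [342.39996 154.79999]
 [320.09998 221.69998]] [[ 0.54992191  0.15699619  0.044     ]
 [ 0.74493353  0.09420374  0.044     ]
 [ 0.67777066 -0.09970609  0.044     ]
 [ 0.48519598 -0.03415931  0.044     ]]
0.20487172871842582 -17.848214043289865
0.2052117822219636 -109.10411005613196
0.20342415038324446 161.20292820689772
0.20181642657340515 71.29371841492741
186 [23 22 21 19 20 18 21 21 23 22 21 16 19 18 19 18]
188 [17 20 25 19 22 19 16 17 18 22 21 17 18 16 19 18]
190 [21 18 15 18 37 37 35 17 19 20 17 19 19 20 22 22]
192 [17 16 19 19 41 36 33 39 36 36 15 18 20 18 18 23]
194 [33 29 35 31 33 40 73 78 78 75 36 36 39 20 19 19]
196 [32 36 34 39 69 72 74 76 78 78 75 39 38 38 20 17]
198 [ 35  37  33  37  73  76  76 110 109  76  76  74  37  37  21  15]
200 [ 33  30  33  36  76  76  79 109 111  75  80  76  34  16  21  16]
202 [18 24 35 37 73 81 79 84 93 78 79 75 40 21 19 19]
204 [19 16 37 36 74 81 80 76 76 74 77 37 37 15 18 21]
206 [21 40 36 37 35 75 72 78 76 75 74 36 17 23 19 15]
208 [19 36 36 33 36 38 52 71 67 51 36 36 21 16 22 16]
210 [19 19 19 18 33 34 39 37 32 39 34 37 22 17 19 18]
212 [18 18 18 20 21 19 16 35 39 37 40 15 22 20 20 22]
214 [20 16 19 21 24 21 18 16 19 17 35 15 18 21 20 17]
```

View pics/crop.png

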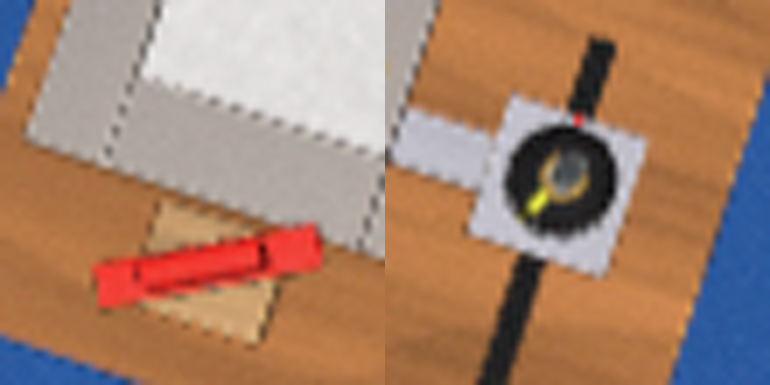

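```bash
cat >> h.py <<'E'
from scipy.spatial.transform import Rotation as Ro
def go(pos,yaw_deg,s=None):
    """tool-frame shift (cm) and rotvec to a straight-down pose with tool y at yaw (from measured pose)"""
    s=s or ctrl.get_state();R=Ro.from_quat(s['tcp_rot']);a=np.radians(yaw_deg)
    y=np.array([np.cos(a),np.sin(a),0]);z=np.array([0,0,-1.]);x=np.cross(y,z)
    G=Ro.from_matrix(np.stack([x,y,z],1))
    rv=(R.inv()*G).as_rotvec();sh=R.inv().apply(np.array(pos)-s['eef_pos'])*100
    yn=R.as_matrix()[:,1]
    print('t',s['time'],'pos',s['eef_pos'].round(4),'yaw',np.degrees(np.arctan2(yn[1],yn[0])).round(1),'z',R.as_matrix()[:,2].round(3),'F',s['contact_force'].round(1),'M',s['wrist_torque'].round(2),'op',round(s['opening'],3),'q',s['qpos'].round(2))
    print('rot',rv.round(3),'shift',sh.round(2))
E
python3 - <<'E'
from h import *
go([.4965,.081,.2],10)
# nut centre from top pixels: z 70-82 region
p,d,K,T=load('top0');C=cloud(d,K,T)
m=(C[...,2]>.068)&(C[...,2]<.084);m[:185]=0;m[215:]=0;m[:,:325]=0;m[:,365:]=0
v,u=np.nonzero(m);(c,r)=cv2.minEnclosingCircle(np.stack([u,v],1).astype(np.float32))[:2];print(c,r,ray(K,T,*c,.0765),np.median(C[m][:,2]),C[m][:,:2].mean(0))
E
```

```text
t 0.15 pos [0.3052 0.6014 0.2198] yaw 63.1 z [-0.001 -0.002 -1.   ] F [-0.4  0.2  0.9] M [ 0.04 -0.01  0.02] op 0.999 q [ 0.95  0.29  1.58  0.    1.28 -0.15]
rot [-0.002  0.001  0.926] shift [-40.62 -37.74   2.04]
(344.8135681152344, 200.29661560058594) 8.144187927246094 [ 0.54322776 -0.10313325  0.0765    ] 0.07626522669435884 [ 0.54300101 -0.10276278]
```

Emit:
{"name": "servo_tool", "arguments": {"increments": "0.1 0 0 0 0 0 8.5"}}

```text
time: 0.23
eef_pos: [0.3037, 0.5994, 0.2199]
tcp_rot: [0.232, 0.971, -0.051, -0.013]
contact_force: [0.6, 0.4, -0.8]
opening: 0.998
```

Emit:
{"name": "servo_tool", "arguments": {"increments": "-0.1 0 0 0 0 0 8.5;-0.1 0 0 0 0 0 8.5"}}

```text
time: 0.4
eef_pos: [0.3039, 0.5997, 0.2149]
tcp_rot: [0.233, 0.973, -0.004, -0.002]
contact_force: [-0.5, 0.5, -0.8]
opening: 0.991
```

Emit:
{"name": "servo_tool", "arguments": {"increments": "0 0 0.93 -28.5 -26.4 1.0 8.5;0 0 0.93 -28.5 -26.4 1.0 8.5;0 0 0.93 -28.5 -26.4 1.0 8.5;0 0 0.93 -28.5 -26.4 1.0 8.5;0 0 0.93 -28.5 -26.4 1.0 8.5;0 0 0.93 -28.5 -26.4 1.0 8.5;0 0 0.93 -28.5 -26.4 1.0 8.5;0 0 0.93 -28.5 -26.4 1.0 8.5;0 0 0.93 -28.5 -26.4 1.0 8.5;0 0 0.93 -28.5 -26.4 1.0 8.5"}}

```text
time: 1.23
eef_pos: [0.4416, 0.2334, 0.2127]
tcp_rot: [0.646, 0.764, 0.0, 0.001]
contact_force: [0.3, 0.7, -0.0]
opening: 0.995
```

Run:
```python
from h import *
go([.4965,.081,.2],10)
```

```text
t 1.2333 pos [0.4416 0.2334 0.2127] yaw 9.6 z [ 0.003 -0.001 -1.   ] F [ 0.3  0.7 -0. ] M [ 0.02  0.01 -0.02] op 0.995 q [ 0.28 -0.1   2.01 -0.    1.23  0.12]
rot [ 0.002  0.002 -0.007] shift [-15.94   2.88   1.3 ]
```

Emit:
{"name": "servo_tool", "arguments": {"increments": "0 0 0 -15.9 2.9 4.0 8.5;0 0 0 -15.9 2.9 4.0 8.5;0 0 0 -15.9 2.9 4.0 8.5;0 0 0 -15.9 2.9 4.0 8.5;0 0 0 -15.9 2.9 4.0 8.5;0 0 0 -15.9 2.9 4.0 8.5"}}

```text
time: 1.73
eef_pos: [0.4962, 0.0839, 0.1718]
tcp_rot: [0.646, 0.763, 0.0, 0.0]
contact_force: [-0.0, 0.5, -0.1]
opening: 0.994
```

Run:
```python
from h import *
go([.4965,.081,.073],10)
p,d,K,T=snap('wrist','w1')
print(T)
```

```text
t 1.7333 pos [0.4962 0.0839 0.1718] yaw 9.5 z [ 0.  0. -1.] F [-0.   0.5 -0.1] M [ 0.03 -0.03 -0.07] op 0.994 q [-0.03 -0.05  2.04  0.    1.15 -0.2 ]
rot [ 0.    -0.    -0.008] shift [-0.29 -0.02  9.88]
[[ 9.86011296e-01  1.66677952e-01  4.30653954e-04 -5.03465422e-01]
 [ 1.58735324e-01 -9.39807189e-01  3.02597990e-01 -2.41851461e-02]
 [ 5.08411449e-02 -2.98296676e-01 -9.53118183e-01  3.33940962e-01]
 [ 0.00000000e+00  0.00000000e+00  0.00000000e+00  1.00000000e+00]]
```

View pics/w1.png

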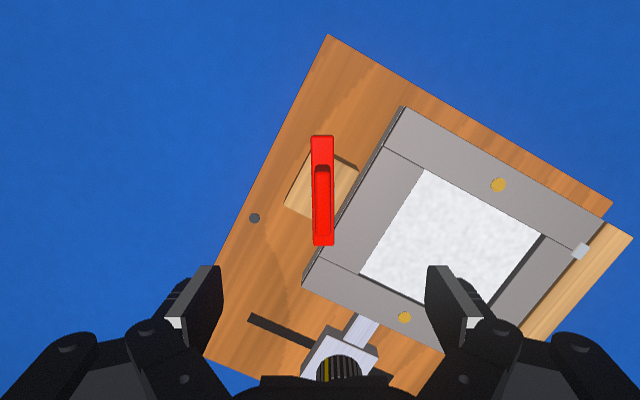

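The wrist view shows the red bar from (322,136) to (323,244), with the rib on it and the frame to its right. The bar is nearly square to the jaws. I'll measure the exact pivot here.

Run:
```python
from h import *
p,d,K,T=load('w1');C=cloud(d,K,T)
hsv=cv2.cvtColor(p,cv2.COLOR_RGB2HSV)
red=(((hsv[...,0]<6)|(hsv[...,0]>174))&(hsv[...,1]>170)&(hsv[...,2]>90))
z=C[...,2]
for nm,m,h in(('bar',red&(abs(z-.055)<.006),.055),('rib',red&(abs(z-.085)<.004),.085)):
    v,u=np.nonzero(m);P=np.array([ray(K,T,a,b,h) for a,b in zip(u,v)])[:,:2].astype(np.float32)
    print(nm,len(u),np.median(z[m]),cv2.minAreaRect(P),np.median(C[m],0))
    r=cv2.minAreaRect(P);b=cv2.boxPoints(r);print(b)
# frame left edge dir: pixels (405,107)-(302,283)
A=ray(K,T,404,107,.044);B=ray(K,T,302,284,.044);print(A,B,np.linalg.norm(A-B),np.degrees(np.arctan2(*(A-B)[1::-1])))
```

```text
bar 1263 0.05603900844376951 ((0.4954862892627716, 0.0829923152923584), (0.017357731238007545, 0.09098261594772339), 10.063605308532715) [0.49332582 0.10733928 0.05603901]
[[0.47899175 0.12626716]
 [0.49489015 0.03668436]
 [0.51198083 0.03971747]
 [0.49608243 0.12930027]]
rib 1063 0.08589109973955938 ((0.49531009793281555, 0.08397208154201508), (0.011468249373137951, 0.049206241965293884), 9.915578842163086) [0.49533044 0.08545326 0.0858911 ]
[[0.48542506 0.1072203 ]
 [0.4938982  0.05874907]
 [0.50519514 0.06072386]
 [0.49672198 0.1091951 ]]
[0.54701545 0.15898451 0.044     ] [ 0.49212204 -0.00803027  0.044     ] 0.1758044952061408 71.80565363429774
```

Emit:
{"name": "servo_tool", "arguments": {"increments": "0 0 -0.01 -0.1 -0.1 4 8.5;0 0 -0.01 -0.1 -0.1 7 8.5;0 0 -0.01 -0.1 -0.1 9 8.5;0 0 -0.01 -0.1 -0.1 9.9 8.5;0 0 -0.01 -0.1 -0.1 9.9 5;0 0 -0.01 -0.1 -0.1 9.9 3;0 0 -0.01 -0.1 -0.1 9.9 3", "grip_force": 40}}

```text
time: 2.37
eef_pos: [0.4965, 0.0852, 0.0741]
tcp_rot: [0.64, 0.768, 0.001, 0.002]
contact_force: [-0.3, -0.8, 0.4]
opening: 0.6
```

Emit:
{"name": "servo_tool", "arguments": {"increments": "0 0 0 0 0 0 0.6;0 0 0 0 0 0 0.6;0 0 0 0 0 0 0.6;0 0 0 0 0 0 0.6"}}

```text
time: 2.7
eef_pos: [0.4954, 0.0845, 0.0732]
tcp_rot: [0.64, 0.768, 0.0, 0.0]
contact_force: [-2.6, 0.1, 5.1]
opening: 0.109
```

Run:
```python
from h import *
go([.4954,.083,.073],10)
```

```text
t 2.7 pos [0.4954 0.0845 0.0732] yaw 10.4 z [ 0.001 -0.    -1.   ] F [-2.6  0.1  5.1] M [-0.01  0.39  0.04] op 0.109 q [-0.03  0.09  2.1  -0.    0.95 -0.21]
rot [0.001 0.    0.006] shift [-0.15 -0.03  0.02]
```

Run:
```python
from h import *
snap('wrist','w2');go([.4954,.083,.073],10)
```

```text
t 2.75 pos [0.4954 0.0845 0.0732] yaw 10.4 z [ 0.001 -0.    -1.   ] F [-2.3  0.2  6.2] M [-0.08  0.42 -0.01] op 0.107 q [-0.03  0.09  2.1  -0.    0.95 -0.21]
rot [0.001 0.    0.006] shift [-0.15 -0.03  0.02]
```

View pics/w2.png

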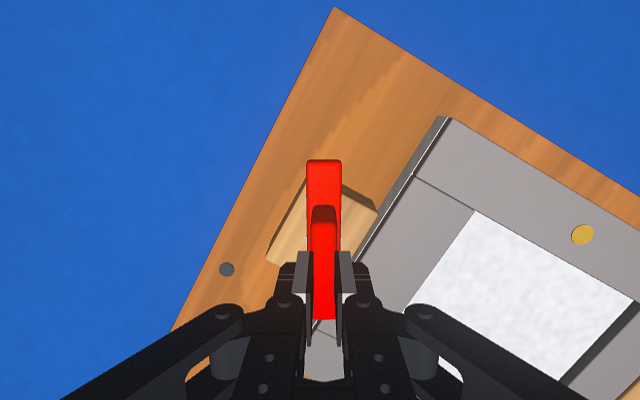

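Emit:
{"name": "servo_tool", "arguments": {"increments": "0 0 -0.06 -0.1 0 0 0.6;0 0 -0.16 -0.1 0 0 0.6;0 0 -0.26 -0.1 0 0 0.6;0 0 -0.36 -0.1 0 0 0.6;0 0 -0.46 -0.1 0 0 0.6;0 0 -0.56 -0.1 0 0 0.6;0 0 -0.66 -0.1 0 0 0.6;0 0 -0.76 -0.1 0 0 0.6;0 0 -0.86 -0.1 0 0 0.6;0 0 -0.94 -0.1 0 0 0.6"}}

```text
time: 3.58
eef_pos: [0.494, 0.0834, 0.0731]
tcp_rot: [0.221, 0.975, -0.001, -0.002]
contact_force: [-7.5, -1.7, 10.3]
opening: 0.108
```

Run:
```python
from h import *
go([.4954,.083,.073],71.8)
```

```text
t 3.5833 pos [0.494  0.0834 0.0731] yaw 64.5 z [-0.004 -0.001 -1.   ] F [-7.5 -1.7 10.3] M [-0.22  1.27 -0.06] op 0.108 q [-0.04  0.08  2.1  -0.    0.96 -1.16]
rot [-0.002 -0.004 -0.127] shift [-0.14  0.03  0.01]
```

Emit:
{"name": "servo_tool", "arguments": {"increments": "0 0 -0.05 0.1 0 0 0.6;0 0 -0.09 0.1 0 0 0.6;0 0 -0.13 0.1 0 0 0.6;0 0 -0.15 0.1 0 0 0.6;0 0 -0.17 0.1 0 0 0.6;0 0 -0.17 0.1 0 0 0.6"}}

```text
time: 4.08
eef_pos: [0.4938, 0.0832, 0.0732]
tcp_rot: [0.139, 0.99, -0.001, -0.001]
contact_force: [-4.8, -3.4, 8.3]
opening: 0.11
```

Run:
```python
from h import *
go([.4954,.083,.073],71.8)
snap('wrist','w3')
```

```text
t 4.0833 pos [0.4938 0.0832 0.0732] yaw 74.0 z [-0.002 -0.002 -1.   ] F [-4.8 -3.4  8.3] M [-0.55  0.9  -0.25] op 0.11 q [-0.04  0.08  2.11 -0.    0.95 -1.32]
rot [-0.002 -0.002  0.038] shift [-0.15  0.03  0.02]
```

View pics/w3.png

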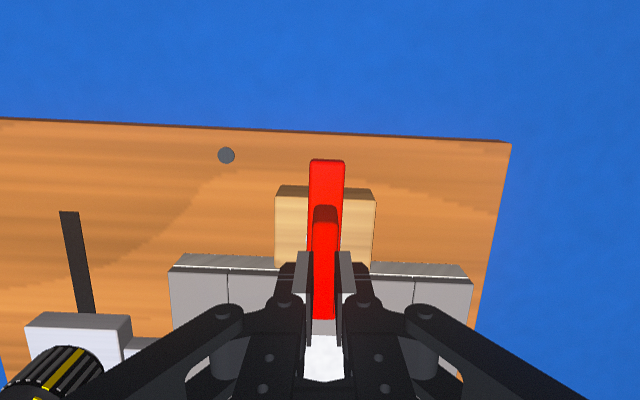

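The bar at (325,240) is now nearly square to the frame edge. I'll push a little further to feel for the stop.

Emit:
{"name": "servo_tool", "arguments": {"increments": "0 0 -0.04 0 0 0 0.6;0 0 -0.07 0 0 0 0.6;0 0 -0.07 0 0 0 0.6"}}

```text
time: 4.38
eef_pos: [0.4938, 0.0832, 0.0732]
tcp_rot: [0.106, 0.994, -0.001, -0.001]
contact_force: [-5.4, -4.0, 8.7]
opening: 0.109
```

Run:
```python
from h import *
go([.4954,.083,.073],71.8)
```

```text
t 4.3833 pos [0.4938 0.0832 0.0732] yaw 77.9 z [-0.002 -0.001 -1.   ] F [-5.4 -4.   8.7] M [-0.59  0.95 -0.62] op 0.109 q [-0.04  0.08  2.11 -0.    0.95 -1.39]
rot [-0.002 -0.002  0.106] shift [-0.16  0.01  0.02]
```

Emit:
{"name": "servo_tool", "arguments": {"increments": "0 0 0.04 0 0 0 0.6;0 0 0.04 0 0 0 4;0 0 0.04 0 0 0 6;0 0 0.04 0 0 0 6;0 0 0.04 0 0 0 6;0 0 0.04 0 0 0 6;0 0 0.04 0 0 -3 6;0 0 0.04 0 0 -7 8;0 0 0.04 0 0 -10 8.5;0 0 0.04 0 0 -10 8.5"}}

```text
time: 5.22
eef_pos: [0.4988, 0.0841, 0.1796]
tcp_rot: [0.124, 0.992, 0.001, 0.007]
contact_force: [1.1, 0.0, 1.6]
opening: 0.993
```

Run:
```python
from h import *
go([.543,-.103,.17],72)
p,d,K,T=snap('wrist','w4');C=cloud(d,K,T)
hsv=cv2.cvtColor(p,cv2.COLOR_RGB2HSV)
red=(((hsv[...,0]<6)|(hsv[...,0]>174))&(hsv[...,1]>170)&(hsv[...,2]>90))
z=C[...,2]
for nm,m,h in(('bar',red&(abs(z-.055)<.006),.055),('rib',red&(abs(z-.085)<.004),.085)):
    v,u=np.nonzero(m);P=np.array([ray(K,T,a,b,h) for a,b in zip(u,v)])[:,:2].astype(np.float32)
    print(nm,len(u),np.median(z[m]),cv2.minAreaRect(P))
```

```text
t 5.2167 pos [0.4988 0.0841 0.1796] yaw 75.7 z [ 0.014 -0.    -1.   ] F [1.1 0.  1.6] M [ 0.01 -0.06 -0.01] op 0.993 q [-0.03 -0.06  2.03  0.    1.15 -1.36]
rot [0.003 0.013 0.065] shift [ -8.88 -17.04   1.03]
bar 1222 0.05602171041594882 ((0.4952217638492584, 0.08309461176395416), (0.017769433557987213, 0.09162681549787521), 71.42011260986328)
rib 1032 0.08588313854979004 ((0.49467480182647705, 0.08327178657054901), (0.011870000511407852, 0.05026691406965256), 71.43772888183594)
```

View pics/w4.png

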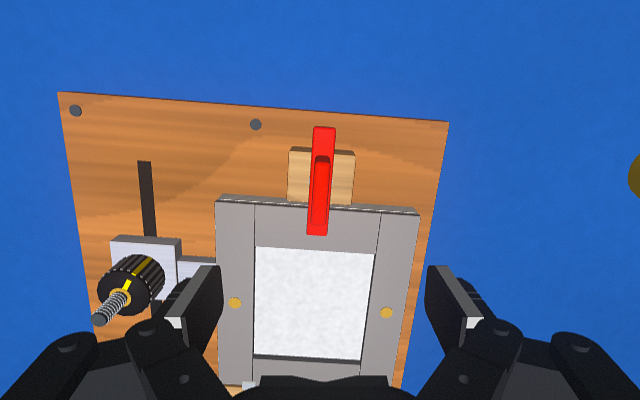

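Emit:
{"name": "servo_tool", "arguments": {"increments": "0 0 0.06 -8.9 -17.0 1.0 8;0 0 0.06 -8.9 -17.0 1.0 8;0 0 0.06 -8.9 -17.0 1.0 8;0 0 0.06 -8.9 -17.0 1.0 8;0 0 0.06 -8.9 -17.0 1.0 8;0 0 0.06 -8.9 -17.0 1.0 8;0 0 0.06 -8.9 -17.0 1.0 8;0 0 0.06 -8.9 -17.0 1.0 8"}}

```text
time: 5.93
eef_pos: [0.5375, -0.1019, 0.1604]
tcp_rot: [0.154, 0.988, 0.001, -0.001]
contact_force: [-0.0, 0.5, 0.4]
opening: 0.934
```

Run:
```python
from h import *
p,d,K,T=load('w4')
A=ray(K,T,216,199,.044);B=ray(K,T,418,213,.044);e=B-A;print('edge',A,B,np.linalg.norm(e),np.degrees(np.arctan2(e[1],e[0])))
go([.543,-.103,.0605],72)
p,d,K,T=snap('wrist','w5');C=cloud(d,K,T);z=C[...,2]
hsv=cv2.cvtColor(p,cv2.COLOR_RGB2HSV)
s=((abs(C[...,0]-.543)<.05)&(abs(C[...,1]+.103)<.05))
m=s&(z>.070)&(z<.084);v,u=np.nonzero(m)
Q=C[m];h=np.median(Q[:,2]);print('top',len(u),h);P=np.array([ray(K,T,a,b,h) for a,b in zip(u,v)])[:,:2].astype(np.float32)
c,r=cv2.minEnclosingCircle(P);c=np.array(c);print(c,r)
m=s&(z>.1);print('stud',m.sum(),np.median(C[m],0) if m.any() else 0)
yl=s&(hsv[...,0]>22)&(hsv[...,0]<36)&(hsv[...,1]>130)&(hsv[...,2]>90)&(abs(z-h)<.003)
q=C[yl][:,:2]-c; rr=np.hypot(*q.T); print('yellow top',yl.sum(),rr.min() if len(rr) else 0); q=q[rr>.013]
print(np.degrees(np.arctan2(*q.mean(0)[::-1])))
rd=s&((hsv[...,0]<8)|(hsv[...,0]>172))&(hsv[...,1]>140)&(hsv[...,2]>90)&(z<.06)
q=C[rd]; print('red',rd.sum(),q.mean(0)); q=q.mean(0)[:2]-c;print(np.degrees(np.arctan2(q[1],q[0])))
```

```text
edge [ 0.48952815 -0.00818674  0.044     ] [0.5452393  0.15867153 0.044     ] 0.17591308448465012 71.5367063913274
t 5.9333 pos [ 0.5375 -0.1019  0.1604] yaw 72.2 z [-0.003  0.001 -1.   ] F [-0.   0.5  0.4] M [ 0.02 -0.03 -0.  ] op 0.934 q [-0.37  0.07  1.94  0.    1.13 -1.63]
rot [ 0.001 -0.003  0.004] shift [-0.58  0.06  9.99]
top 2306 0.07711103300357584
[ 0.54071623 -0.10077004] 0.022586194798350334
stud 22118 [ 0.52689986 -0.1069524   0.23804594]
yellow top 95 0.0063544753233769615
130.96173199518415
red 0 [nan nan nan]
nan<stdin>:16: RuntimeWarning: Mean of empty slice.
  ret = um.true_divide(
```

View pics/w5.png

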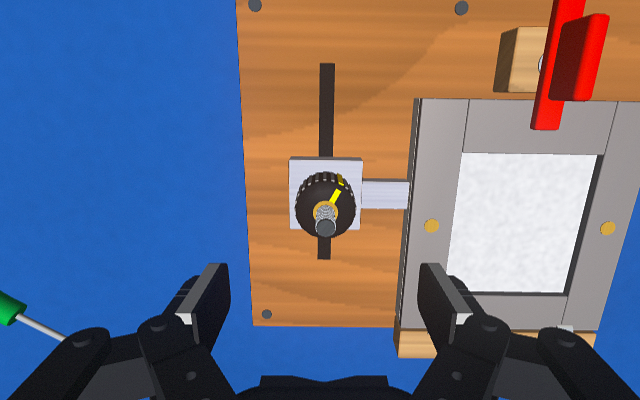

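Emit:
{"name": "servo_tool", "arguments": {"increments": "0 0 0 -0.3 0.2 1 7;0 0 0 -0.3 0.2 4 7;0 0 0 -0.3 0.2 7 7;0 0 0 -0.3 0.2 9 7;0 0 0 -0.3 0.2 10 7;0 0 0 -0.3 0.2 10 7;0 0 0 -0.3 0.2 10 7"}}

```text
time: 6.57
eef_pos: [0.542, -0.101, 0.0618]
tcp_rot: [0.154, 0.988, 0.0, -0.0]
contact_force: [0.3, 0.5, -0.2]
opening: 0.82
```

Run:
```python
from h import *
go([.5407,-.1008,.0605],72)
snap('wrist','w6')
```

```text
t 6.5667 pos [ 0.542  -0.101   0.0618] yaw 72.3 z [-0.  0. -1.] F [ 0.3  0.5 -0.2] M [-0.01 -0.02  0.06] op 0.82 q [-0.37  0.21  1.99  0.    0.94 -1.63]
rot [ 0.    -0.001  0.005] shift [ 0.13 -0.02  0.13]
```

View pics/w6.png

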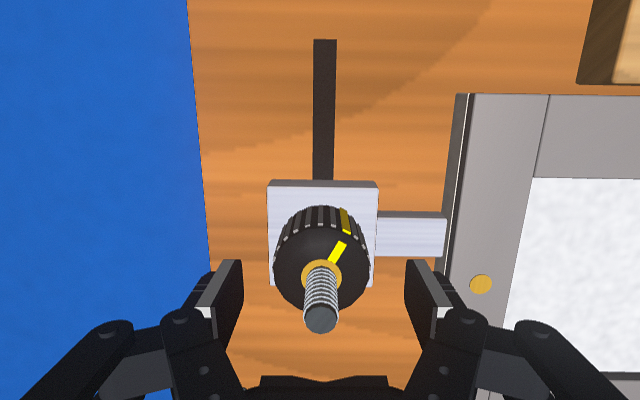

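The nut is centred left-to-right between the pads, around (321,257). I'll check it fore-and-aft too.

```bash
cat >> h.py <<'E'
def nut(fn,c0=(.541,-.101)):
    p,d,K,T=load(fn);C=cloud(d,K,T);z=C[...,2];hsv=cv2.cvtColor(p,cv2.COLOR_RGB2HSV)
    s=np.hypot(C[...,0]-c0[0],C[...,1]-c0[1])<.024
    m=s&(z>.070)&(z<.082);h=np.median(z[m])
    m=s&(abs(z-h)<.0025)
    v,u=np.nonzero(m);P=np.array([ray(K,T,a,b,h) for a,b in zip(u,v)])[:,:2].astype(np.float32)
    c,r=cv2.minEnclosingCircle(P);c=np.array(c);print('top h',h,'c',c,'r',r)
    yl=s&(hsv[...,0]>24)&(hsv[...,0]<36)&(hsv[...,1]>150)&(hsv[...,2]>120)&(abs(z-h)<.003)
    q=C[yl][:,:2]-c;q=q[np.hypot(*q.T)>.011];print('mark',len(q),np.degrees(np.arctan2(*q.mean(0)[::-1])))
    hi=s&(z>.104)&(z<.115);
    if hi.any(): print('stud',hi.sum(),C[hi].mean(0))
E
python3 - <<'E'
from h import *
nut('w6');nut('w5')
E
```

```text
top h 0.07722123568728642 c [ 0.53996009 -0.10100686] r 0.02204790711402893
mark 134 127.06663045385935
stud 1014 [ 0.54119675 -0.10107075  0.10825252]
top h 0.07708818281529822 c [ 0.54155916 -0.10158783] r 0.02160223200917244
mark 62 130.59251100072456
stud 334 [ 0.54162446 -0.10138229  0.10830318]
```

Emit:
{"name": "servo_tool", "arguments": {"increments": "0 0 0 0.1 0 0.1 4.2;0 0 0 0.1 0 0.1 4.0;0 0 0 0.1 0 0.1 3.8;0 0 0 0.1 0 0.1 3.8;0 0 0 0.1 0 0.1 3.8;0 0 0 0.1 0 0.1 3.8", "grip_force": 50}}

```text
time: 7.12
eef_pos: [0.5424, -0.1021, 0.0632]
tcp_rot: [0.154, 0.988, -0.0, 0.002]
contact_force: [-0.4, -0.2, 6.9]
opening: 0.443
```

Run:
```python
from h import *
go([.541,-.101,.0605],72)
snap('wrist','w7')
nut('w7')
```

```text
t 7.1167 pos [ 0.5424 -0.1021  0.0632] yaw 72.3 z [ 0.003 -0.001 -1.   ] F [-0.4 -0.2  6.9] M [0.08 0.25 0.06] op 0.443 q [-0.37  0.2   1.99 -0.    0.94 -1.63]
rot [-0.     0.003  0.004] shift [0.16 0.06 0.27]
top h 0.07738012721158374 c [ 0.5409618  -0.10104459] r 0.023968692868947983
mark 147 130.03206527836377
stud 2370 [ 0.54013421 -0.10088125  0.1099407 ]
```

View pics/w7.png

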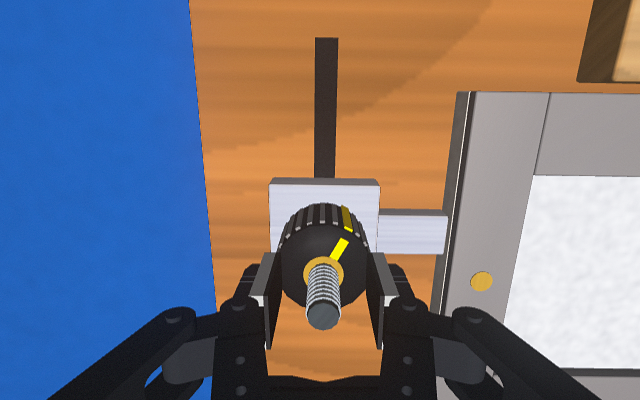

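Emit:
{"name": "servo_tool", "arguments": {"increments": "0 0 0 0 0 0 2.5;0 0 0 0 0 0 2.5;0 0 0 0 0 0 2.5", "grip_force": 50}}

```text
time: 7.42
eef_pos: [0.5435, -0.1023, 0.0644]
tcp_rot: [0.154, 0.988, -0.001, 0.003]
contact_force: [-1.0, 1.0, 8.8]
opening: 0.293
```

Run:
```python
from h import *
go([.541,-.101,.0605],72)
```

```text
t 7.4167 pos [ 0.5435 -0.1023  0.0644] yaw 72.2 z [ 0.006 -0.002 -1.   ] F [-1.   1.   8.8] M [ 0.13  0.21 -0.03] op 0.293 q [-0.37  0.2   1.99  0.    0.94 -1.63]
rot [-0.     0.006  0.004] shift [0.28 0.05 0.39]
```

Run:
```python
from h import *
snap('wrist','w8');nut('w8')
snap('scene','s8')
p=load('s8')[0];cv2.imwrite('pics/s8c.png',cv2.resize(p[130:260,240:420],None,fx=4,fy=4,interpolation=cv2.INTER_CUBIC)[...,::-1])
```

```text
top h 0.07743377176313507 c [ 0.54089397 -0.10103499] r 0.02132461406290531
mark 137 129.6362466387321
stud 2582 [ 0.53940794 -0.10042526  0.10974697]
```

View pics/w8.png

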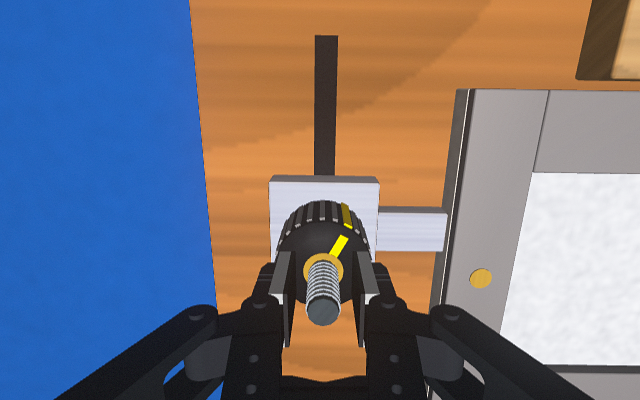

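View pics/s8c.png

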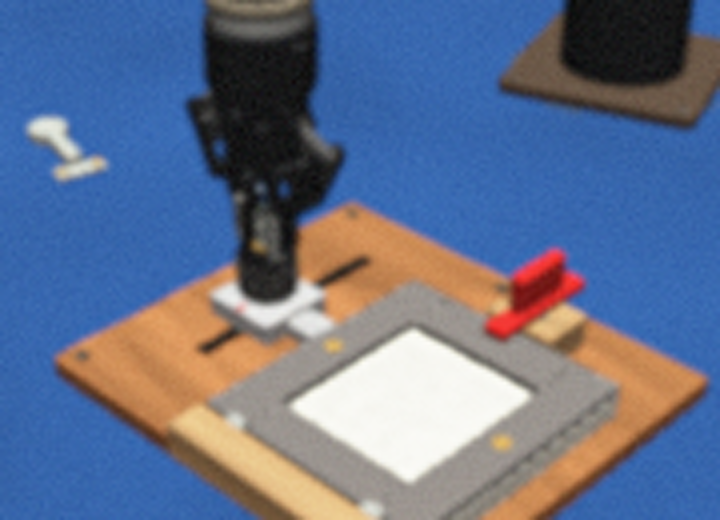

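```bash
python3 - <<'E'
from h import *
for fn,rows in(('w7',(250,270,300,330)),('w8',(240,255,270,300,330))):
    p,d,K,T=load(fn);C=cloud(d,K,T)
    for y in rows:
        print(fn,y)
        for x in range(255,400,8): print('  ',x,(C[y,x]*1000).round(0).astype(int),p[y,x],end='')
        print()
E
python3 - <<'E'
import cv2
p=cv2.imread('pics/w8.png')
cv2.imwrite('pics/w8c.png',cv2.resize(p[190:360,240:410],None,fx=3.5,fy=3.5,interpolation=cv2.INTER_CUBIC))
E
```

```text
w7 250
   255 [ 546 -147   19] [179 117  66]   263 [ 547 -142   20] [180 119  67]   271 [ 541 -132   37] [216 213 227]   279 [ 530 -119   68] [58 53 49]   287 [ 528 -114   76] [49 44 44]   295 [ 528 -110   77] [51 46 49]   303 [ 529 -106   78] [56 54 56]   311 [ 531 -103   77] [62 57 58]   319 [ 531 -100   77] [62 59 59]   327 [532 -96  78] [60 57 60]   335 [533 -93  79] [250 246   0]   343 [534 -90  79] [246 239   0]   351 [536 -87  77] [50 46 47]   359 [537 -83  76] [49 47 49]   367 [541 -80  71] [36 32 33]   375 [559 -76  38] [219 218 223]   383 [563 -72  33] [206 210 225]   391 [564 -67  33] [206 208 225]   399 [566 -63  31] [206 209 225]
w7 270
   255 [ 527 -126   89] [40 35 37]   263 [ 524 -120   97] [91 89 89]   271 [ 525 -117   97] [33 28 25]   279 [ 533 -118   83] [39 30 29]   287 [ 536 -116   78] [44 40 40]   295 [ 537 -113   79] [47 41 44]   303 [ 539 -110   77] [70 61 48]   311 [ 537 -105   82] [124 128 136]   319 [ 537 -101   85] [193 199 210]   327 [538 -98  86] [199 206 217]   335 [540 -95  83] [132 132 132]   343 [543 -93  78] [71 61 49]   351 [545 -89  77] [45 41 44]
[... 4046 characters left out ...]
38 35 32]   399 [539 -74 118] [38 32 32]
w8 330
   255 [ 525 -116  135] [28 28 25]   263 [ 526 -114  134] [35 31 29]   271 [ 527 -112  134] [31 26 28]   279 [ 528 -110  133] [34 31 27]   287 [ 543 -115  113] [66 63 62]   295 [ 611 -143   19] [200 130  69]   303 [ 612 -138   20] [200 133  71]   311 [ 614 -133   19] [202 132  69]   319 [ 616 -128   19] [203 132  71]   327 [ 617 -123   19] [206 135  72]   335 [ 619 -118   19] [207 135  72]   343 [ 620 -112   20] [207 135  70]   351 [ 623 -108   18] [209 135  71]   359 [551 -91 113] [54 49 48]   367 [546 -87 120] [37 31 31]   375 [536 -84 134] [37 27 28]   383 [537 -81 134] [36 31 28]   391 [537 -79 134] [32 28 27]   399 [538 -77 133] [34 29 28]
```

View pics/w8c.png

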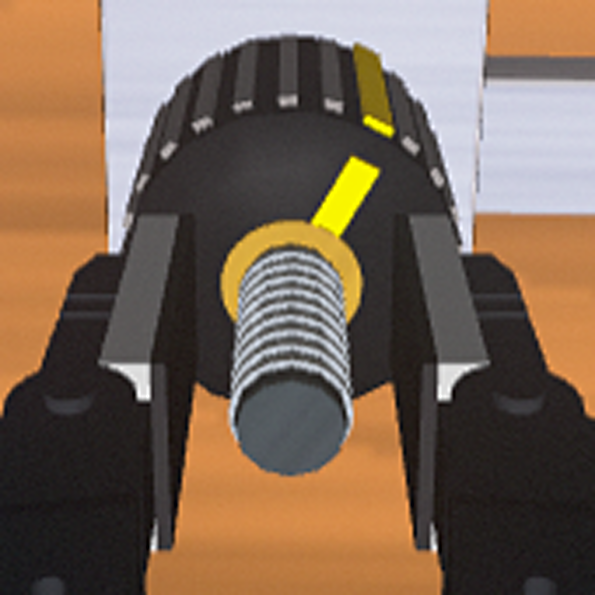

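Run:
```python
from h import *
from h import Ro
for fn,x,rg in(('w2',302,range(240,330,8)),('w2',346,range(240,330,8)),('w1',212,range(255,330,8)),('w6',234,range(250,330,8)),('w8',288,range(244,310,8))):
    p,d,K,T=load(fn);C=cloud(d,K,T);print(fn)
    for y in rg: print((C[y,x]*1000).round().astype(int),p[y,x])
    # project: camera position
    print('cam',-T[:3,:3].T@T[:3,3])
```

```text
w2
[484  80  46] [226 181 123]
[485  76  46] [223 176 120]
[485  95  94] [94 82 82]
[485  95 101] [93 85 85]
[485  94 107] [92 84 82]
[486  95 113] [91 84 83]
[486  95 118] [90 84 83]
[486  94 122] [221 219 217]
[486  96 130] [37 24 23]
[487  96 134] [36 26 23]
[487  93 134] [34 21 23]
[488  88 132] [40 34 38]
cam [0.48132906 0.16127324 0.22719083]
w2
[508  85  47] [225 179 120]
[509  80  46] [217 169 115]
[503  98  94] [92 85 84]
[502  98 100] [91 83 82]
[502  98 107] [89 85 83]
[501  98 113] [89 86 82]
[501  98 119] [87 82 82]
[501  97 122] [226 224 224]
[500  98 130] [41 28 31]
[500  98 134] [40 32 31]
[500  98 138] [33 26 27]
[500  96 139] [34 27 27]
cam [0.48132906 0.16127324 0.22719083]
w1
[398 -16   1] [ 46 100 186]
[399 -25   1] [ 42  97 182]
[452  88 205] [31 28 35]
[453  86 207] [29 24 32]
[454  84 209] [27 19 27]
[454  81 209] [29 22 27]
[454  78 210] [29 21 27]
[455  75 211] [27 17 25]
[455  72 212] [27 22 22]
[456  68 212] [30 24 22]
cam [0.48328369 0.16080069 0.3258204 ]
w6
[ 540 -157   20] [190 122  68]
[ 546 -160   19] [181 117  64]
[ 521 -131   91] [42 34 35]
[ 523 -131   93] [37 29 32]
[ 526 -132   95] [32 27 30]
[ 528 -132   96] [35 25 28]
[ 532 -134   96] [37 26 29]
[ 535 -135   97] [30 25 23]
[ 537 -135   98] [33 24 20]
[ 540 -136   99] [29 21 22]
cam [ 0.4684806  -0.07670349  0.21586418]
w8
[ 527 -113   75] [55 49 48]
[ 528 -112   82] [91 90 89]
[ 528 -112   89] [97 93 93]
[ 528 -111   96] [36 32 26]
[ 529 -111  102] [40 33 27]
[ 529 -110  107] [36 32 29]
[ 531 -111  109] [37 29 26]
[ 533 -111  111] [33 27 22]
[ 535 -112  112] [29 24 17]
cam [ 0.4690323  -0.07760934  0.21791942]
```

The tips are resting on the nut's top instead of beside it. In the wrist depth they sit at z≈78–84, while TCP z is 64 and the reading shows no grip. In practice the tips are about 14 mm above the reported TCP at this opening, not 14 mm below. I'll open the gripper and go lower, watching the force.

Emit:
{"name": "servo_tool", "arguments": {"increments": "0 0 0 0 0 -0.5 7;0 0 0 0 0 -0.5 7;0 0 0 0 0 -0.5 7;0 0 0 0 0 -0.5 7;0 0 0 0 0 0 7;0 0 0 0 0 0.7 7;0 0 0 0 0 1.4 7;0 0 0 0 0 1.4 7"}}

```text
time: 8.18
eef_pos: [0.5392, -0.1008, 0.0443]
tcp_rot: [0.154, 0.988, 0.0, -0.002]
contact_force: [0.3, -0.3, 0.7]
opening: 0.821
```

Run:
```python
from h import *
go([.541,-.101,.036],72)
snap('wrist','w9');nut('w9')
p,d,K,T=load('w9');C=cloud(d,K,T)
for x in(212,222,232): print([(C[y,x]*1000).round().astype(int).tolist() for y in range(256,300,6)])
```

```text
t 8.1833 pos [ 0.5392 -0.1008  0.0443] yaw 72.2 z [-0.004  0.002 -1.   ] F [ 0.3 -0.3  0.7] M [0.03 0.01 0.03] op 0.821 q [-0.37  0.23  2.    0.    0.91 -1.63]
rot [ 0.    -0.005  0.004] shift [-0.18  0.04  0.83]
top h 0.07723628192501142 c [ 0.54043579 -0.10012871] r 0.021921254694461823
mark 154 130.60423055861233
stud 1337 [ 0.54102639 -0.10102897  0.10816967]
[[531, -164, 19], [534, -164, 20], [538, -166, 19], [519, -140, 74], [517, -136, 83], [517, -135, 88], [517, -133, 93], [517, -132, 96]]
[[533, -158, 19], [516, -136, 71], [517, -135, 75], [518, -134, 79], [517, -131, 86], [518, -131, 88], [518, -130, 92], [520, -130, 93]]
[[534, -152, 20], [518, -132, 70], [518, -131, 76], [518, -130, 80], [521, -131, 80], [523, -131, 81], [525, -132, 81], [527, -133, 81]]
```

View pics/w9.png

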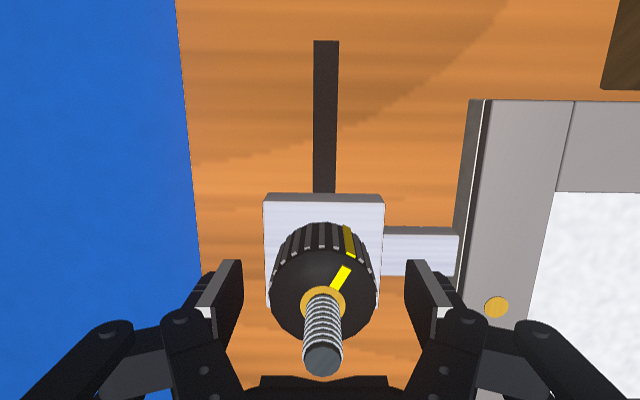

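Emit:
{"name": "servo_tool", "arguments": {"increments": "0 0 0 0 0 0.6 7;0 0 0 0 0 1.0 7;0 0 0 0 0 1.0 6;0 0 0 0 0 1.0 5.2;0 0 0 0 0 1.0 5.0;0 0 0 0 0 1.0 5.0"}}

```text
time: 8.73
eef_pos: [0.5412, -0.1015, 0.0372]
tcp_rot: [0.154, 0.988, -0.0, 0.0]
contact_force: [-0.8, -0.1, 1.1]
opening: 0.582
```

Run:
```python
from h import *
go([.541,-.101,.033],72)
snap('wrist','w10');nut('w10')
p,d,K,T=load('w10');C=cloud(d,K,T)
for x in(245,250,255,320): print([(C[y,x]*1000).round().astype(int).tolist() for y in range(256,400,8)])
```

```text
t 8.7333 pos [ 0.5412 -0.1015  0.0372] yaw 72.3 z [ 0.001 -0.    -1.   ] F [-0.8 -0.1  1.1] M [0.02 0.05 0.05] op 0.582 q [-0.37  0.24  2.    0.    0.9  -1.63]
rot [-0.     0.001  0.004] shift [0.04 0.04 0.42]
top h 0.0772045787001997 c [ 0.53960532 -0.10064912] r 0.02188948728144169
mark 168 126.75134062707929
stud 1251 [ 0.5399305  -0.10061103  0.10797743]
[[536, -143, 20], [521, -127, 65], [521, -125, 73], [522, -125, 78], [523, -124, 82], [523, -123, 88], [525, -123, 89], [527, -124, 90], [530, -125, 90], [533, -126, 90], [519, -115, 116], [518, -114, 119], [519, -113, 122], [519, -113, 125], [519, -112, 127], [519, -112, 129], [520, -112, 131], [521, -112, 132]]
[[521, -127, 58], [522, -125, 65], [522, -124, 72], [523, -123, 76], [523, -122, 83], [523, -121, 87], [526, -122, 88], [529, -123, 88], [531, -124, 89], [534, -125, 89], [538, -127, 88], [540, -127, 90], [519, -112, 122], [520, -112, 123], [519, -111, 127], [520, -111, 129], [521, -111, 130], [519, -110, 134]]
[[522, -125, 58], [468, -77, 191], [523, -122, 71], [523, -121, 77], [525, -122, 79], [528, -123, 80], [531, -123, 81], [533, -124, 81], [536, -125, 83], [539, -126, 83], [542, -127, 83], [592, -160, 18], [597, -161, 19], [602, -163, 20], [520, -110, 127], [521, -110, 128], [520, -109, 131], [520, -109, 133]]
[[522, -96, 74], [525, -97, 75], [527, -97, 78], [529, -98, 79], [468, -77, 191], [536, -100, 78], [537, -101, 82], [536, -100, 88], [537, -101, 91], [536, -100, 96], [536, -100, 100], [537, -100, 103], [537, -101, 106], [538, -101, 108], [540, -101, 109], [543, -102, 109], [532, -99, 124], [529, -98, 129]]
```

View pics/w10.png

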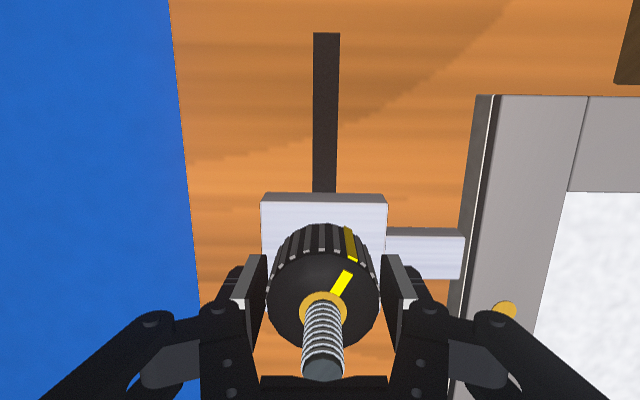

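Now the pads flank the nut with tips at z≈57, and the body's lower edge is at about 124 mm, above the 108 mm stud. I'll go 5 mm lower and close.

Emit:
{"name": "servo_tool", "arguments": {"increments": "0 0 0 0 0 0.3 5;0 0 0 0 0 0.5 5;0 0 0 0 0 0.5 4;0 0 0 0 0 0.5 3.4;0 0 0 0 0 0.5 3.0;0 0 0 0 0 0.5 3.0;0 0 0 0 0 0.5 3.0", "grip_force": 50}}

```text
time: 9.37
eef_pos: [0.5406, -0.1017, 0.0318]
tcp_rot: [0.154, 0.988, -0.0, -0.0]
contact_force: [-1.7, -2.8, 0.2]
opening: 0.497
```

Run:
```python
from h import *
go([.541,-.101,.033],72)
snap('wrist','w11');nut('w11')
```

```text
t 9.3667 pos [ 0.5406 -0.1017  0.0318] yaw 72.3 z [-0.001 -0.    -1.   ] F [-1.7 -2.8  0.2] M [-0.46  0.35  0.03] op 0.497 q [-0.37  0.25  2.   -0.    0.89 -1.63]
rot [-0.001 -0.001  0.005] shift [-0.02  0.08 -0.12]
top h 0.07726681501270341 c [ 0.54136759 -0.10103294] r 0.02445768564939499
mark 220 131.21441811320108
stud 678 [ 0.53736504 -0.09998009  0.10727003]
```

View pics/w11.png

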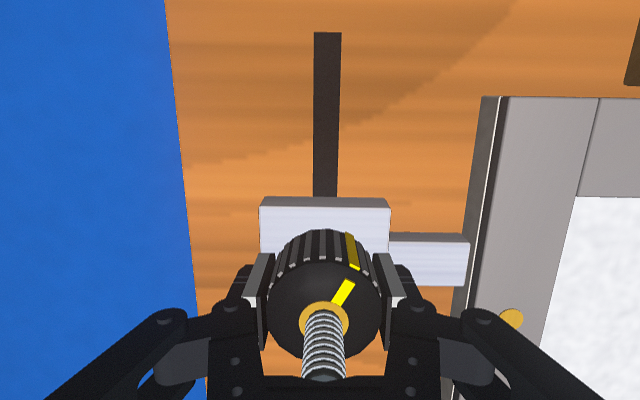

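Emit:
{"name": "servo_tool", "arguments": {"increments": "0 0 0.06 0 0 0.006 3;0 0 0.16 0 0 0.015 3;0 0 0.26 0 0 0.025 3;0 0 0.36 0 0 0.034 3;0 0 0.46 0 0 0.044 3;0 0 0.56 0 0 0.053 3;0 0 0.67 0 0 0.064 3;0 0 0.78 0 0 0.075 3;0 0 0.89 0 0 0.085 3;0 0 1.0 0 0 0.095 3"}}

```text
time: 10.25
eef_pos: [0.5422, -0.1002, 0.0309]
tcp_rot: [0.612, 0.791, 0.002, 0.001]
contact_force: [4.6, 2.1, -3.6]
opening: 0.499
```

Run:
```python
from h import *
go([.541,-.101,.033],72)
snap('wrist','w12');nut('w12')
```

```text
t 10.25 pos [ 0.5422 -0.1002  0.0309] yaw 14.6 z [ 0.004  0.002 -1.   ] F [ 4.6  2.1 -3.6] M [ 0.4  -0.51  0.13] op 0.499 q [-0.37  0.25  2.    0.    0.88 -0.63]
rot [ 4.000e-03  1.000e-03 -1.002e+00] shift [-0.05 -0.14 -0.21]
top h 0.07649990305777334 c [ 0.54171312 -0.09952159] r 0.02441183663904667
mark 211 69.59154123223874
stud 660 [ 0.53987618 -0.0952445   0.10805591]
```

View pics/w12.png

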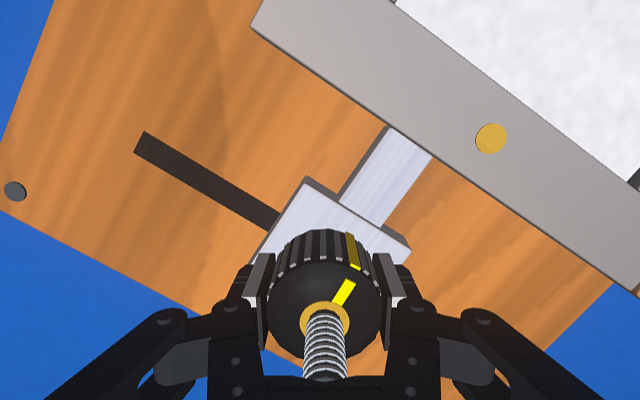

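Emit:
{"name": "servo_tool", "arguments": {"increments": "0 0 0.06 0 0 0.006 3;0 0 0.16 0 0 0.015 3;0 0 0.26 0 0 0.025 3;0 0 0.36 0 0 0.034 3;0 0 0.46 0 0 0.044 3;0 0 0.56 0 0 0.053 3;0 0 0.67 0 0 0.064 3;0 0 0.78 0 0 0.075 3;0 0 0.89 0 0 0.085 3;0 0 1.0 0 0 0.095 3"}}

```text
time: 11.13
eef_pos: [0.5444, -0.1007, 0.03]
tcp_rot: [0.916, 0.402, 0.005, 0.002]
contact_force: [11.3, 0.5, -9.6]
opening: 0.497
```

Emit:
{"name": "servo_tool", "arguments": {"increments": "0 0 0.09 0 0 0.01 3;0 0 0.18 0 0 0.02 3;0 0 0.26 0 0 0.025 3;0 0 0.34 0 0 0.032 3;0 0 0.34 0 0 0.032 3"}}

```text
time: 11.55
eef_pos: [0.5449, -0.1013, 0.0297]
tcp_rot: [0.97, 0.242, 0.005, 0.002]
contact_force: [10.7, 0.3, -9.8]
opening: 0.501
```

Run:
```python
from h import *
go([.541,-.101,.03],-76)
```

```text
t 11.55 pos [ 0.5449 -0.1013  0.0297] yaw -62.0 z [ 0.011 -0.    -1.   ] F [10.7  0.3 -9.8] M [ 0.24 -1.66 -0.09] op 0.501 q [-0.37  0.26  2.    0.    0.87  0.71]
rot [ 0.004 -0.01   0.245] shift [-0.33 -0.21 -0.03]
```

Emit:
{"name": "servo_tool", "arguments": {"increments": "0 0 0.03 0.1 0.05 0.05 3;0 0 0.07 0.2 0.1 0.06 3;0 0 0.11 0.2 0.1 0.06 3;0 0 0.15 0.2 0.1 0.06 3;0 0 0.17 0.2 0.1 0.06 3;0 0 0.17 0.2 0.1 0.06 3"}}

```text
time: 12.05
eef_pos: [0.5451, -0.1017, 0.0295]
tcp_rot: [0.987, 0.16, 0.002, 0.001]
contact_force: [4.9, -1.2, -5.1]
opening: 0.498
```

Run:
```python
from h import *
go([.541,-.101,.03],-76)
```

```text
t 12.05 pos [ 0.5451 -0.1017  0.0295] yaw -71.5 z [ 0.005 -0.001 -1.   ] F [ 4.9 -1.2 -5.1] M [-0.13 -0.83 -0.02] op 0.498 q [-0.37  0.26  2.    0.    0.88  0.88]
rot [ 0.002 -0.005  0.078] shift [-0.37 -0.19 -0.06]
```

Emit:
{"name": "servo_tool", "arguments": {"increments": "0 0 0.03 0 0 0.003 3;0 0 0.05 0 0 0.005 3;0 0 0.05 0 0 0.005 3"}}

```text
time: 12.3
eef_pos: [0.5451, -0.1018, 0.0294]
tcp_rot: [0.991, 0.136, 0.003, 0.001]
contact_force: [5.4, -1.4, -4.8]
opening: 0.501
```

Run:
```python
from h import *
go([.541,-.101,.03],-76)
snap('wrist','w13');nut('w13',(.545,-.102))
```

```text
t 12.3 pos [ 0.5451 -0.1018  0.0294] yaw -74.4 z [ 0.005 -0.001 -1.   ] F [ 5.4 -1.4 -4.8] M [-0.21 -0.82 -0.01] op 0.501 q [-0.37  0.26  2.    0.    0.88  0.93]
rot [ 0.002 -0.005  0.028] shift [-0.38 -0.19 -0.06]
top h 0.07506326459877377 c [ 0.54503626 -0.1013483 ] r 0.02464190684258938
mark 197 -17.041280882183052
stud 1024 [ 0.55375116 -0.10104687  0.11059544]
```

View pics/w13.png

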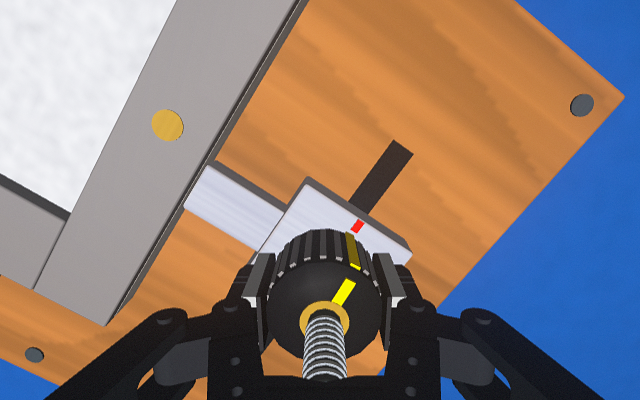

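The yellow mark (353,250) is almost over the red mark (358,226), and the nut's top is at about 74 mm. It's close to bottoming, so I'll keep creeping until the torque rises.

Emit:
{"name": "servo_tool", "arguments": {"increments": "0 0 0.02 0 0 0 3;0 0 0.04 0 0 0 3;0 0 0.04 0 0 0 3"}}

```text
time: 12.6
eef_pos: [0.5452, -0.1019, 0.0294]
tcp_rot: [0.993, 0.116, 0.003, 0.001]
contact_force: [5.0, -2.2, -5.8]
opening: 0.5
```

Run:
```python
from h import *
go([.541,-.101,.03],-76)
```

```text
t 12.6 pos [ 0.5452 -0.1019  0.0294] yaw -76.7 z [ 0.005 -0.001 -1.   ] F [ 5.  -2.2 -5.8] M [-0.13 -0.81 -0.04] op 0.5 q [-0.37  0.26  2.    0.    0.88  0.97]
rot [ 0.002 -0.005 -0.012] shift [-0.38 -0.18 -0.07]
```

Emit:
{"name": "servo_tool", "arguments": {"increments": "0 0 0.02 0 0 0 3;0 0 0.04 0 0 0 3;0 0 0.04 0 0 0 3"}}

```text
time: 12.85
eef_pos: [0.5452, -0.1019, 0.0293]
tcp_rot: [0.995, 0.096, 0.003, 0.001]
contact_force: [5.6, -1.7, -6.0]
opening: 0.501
```

Run:
```python
from h import *
go([.541,-.101,.03],-76)
```

```text
t 12.85 pos [ 0.5452 -0.1019  0.0293] yaw -79.0 z [ 0.005 -0.001 -1.   ] F [ 5.6 -1.7 -6. ] M [-0.26 -0.79 -0.05] op 0.501 q [-0.37  0.26  2.    0.    0.88  1.01]
rot [ 0.003 -0.005 -0.052] shift [-0.39 -0.17 -0.07]
```

Emit:
{"name": "servo_tool", "arguments": {"increments": "0 0 0.03 0 0 0 3;0 0 0.06 0 0 0 3;0 0 0.06 0 0 0 3"}}

```text
time: 13.1
eef_pos: [0.5452, -0.1021, 0.0293]
tcp_rot: [0.998, 0.071, 0.002, 0.002]
contact_force: [5.8, -0.4, -6.2]
opening: 0.496
```

Run:
```python
from h import *
go([.541,-.101,.03],-76)
snap('wrist','w14');nut('w14',(.545,-.102))
```

```text
t 13.1 pos [ 0.5452 -0.1021  0.0293] yaw -81.9 z [ 0.005 -0.004 -1.   ] F [ 5.8 -0.4 -6.2] M [-0.04 -0.98  1.5 ] op 0.496 q [-0.37  0.26  2.   -0.    0.88  1.06]
rot [ 0.005 -0.004 -0.103] shift [-0.4  -0.17 -0.07]
top h 0.07497687537932632 c [ 0.54486269 -0.10153771] r 0.02466941811144352
mark 199 -22.985736374866374
stud 1070 [ 0.55381045 -0.10212747  0.11069338]
```

View pics/w14.png

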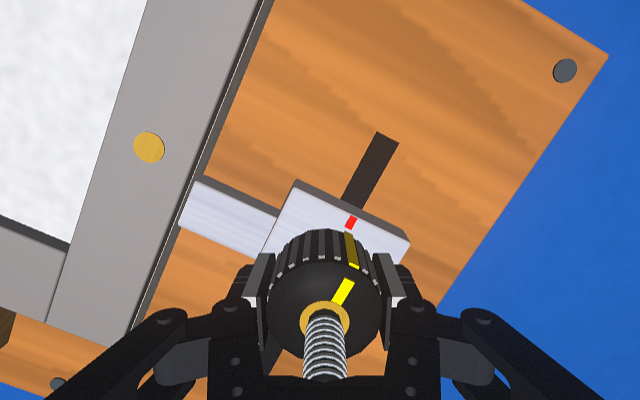

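Torque jumped to 1.5 N m, so the nut is at the hard stop with the marks in line ((350,222) and (348,235)). I'll ease back to find the unloaded zero.

Emit:
{"name": "servo_tool", "arguments": {"increments": "0 0 -0.015 0 0 0 3;0 0 -0.015 0 0 0 3"}}

```text
time: 13.32
eef_pos: [0.5451, -0.1021, 0.0293]
tcp_rot: [0.997, 0.077, 0.002, 0.002]
contact_force: [5.9, -2.3, -5.5]
opening: 0.497
```

Run:
```python
from h import *
go([.5452,-.102,.0293],-81)
```

```text
t 13.3167 pos [ 0.5451 -0.1021  0.0293] yaw -81.1 z [ 0.005 -0.003 -1.   ] F [ 5.9 -2.3 -5.5] M [-0.18 -0.94  1.04] op 0.497 q [-0.37  0.26  2.   -0.    0.88  1.05]
rot [ 0.004 -0.005 -0.002] shift [ 0.01 -0.   -0.  ]
```

Emit:
{"name": "servo_tool", "arguments": {"increments": "0 0 -0.015 0 0 0 3;0 0 -0.015 0 0 0 3"}}

```text
time: 13.48
eef_pos: [0.5452, -0.102, 0.0293]
tcp_rot: [0.997, 0.083, 0.003, 0.001]
contact_force: [5.6, -2.1, -5.4]
opening: 0.5
```

Run:
```python
from h import *
go([.5452,-.102,.0293],-81)
```

```text
t 13.4833 pos [ 0.5452 -0.102   0.0293] yaw -80.4 z [ 0.005 -0.002 -1.   ] F [ 5.6 -2.1 -5.4] M [-0.16 -0.93  0.58] op 0.5 q [-0.37  0.26  2.   -0.    0.88  1.04]
rot [ 0.003 -0.005  0.01 ] shift [ 0. -0.  0.]
```

Emit:
{"name": "servo_tool", "arguments": {"increments": "0 0 -0.06 0 0 0 3;0 0 -0.16 0.02 -0.02 0 3;0 0 -0.26 0.04 -0.03 0 3;0 0 -0.36 0.06 -0.05 0 3;0 0 -0.46 0.08 -0.06 0 3;0 0 -0.56 0.1 -0.08 -0.01 3;0 0 -0.66 0.1 -0.1 -0.01 3;0 0 -0.76 0.1 -0.11 -0.01 3;0 0 -0.86 0.1 -0.12 -0.01 3;0 0 -0.95 0.1 -0.13 -0.01 3"}}

```text
time: 14.32
eef_pos: [0.5439, -0.1003, 0.0301]
tcp_rot: [0.848, 0.53, -0.0, -0.0]
contact_force: [-2.9, -0.7, 4.1]
opening: 0.501
```

Run:
```python
from h import *
go([.543,-.0998,.0308],10.6)
```

```text
t 14.3167 pos [ 0.5439 -0.1003  0.0301] yaw -25.9 z [-0.001 -0.    -1.   ] F [-2.9 -0.7  4.1] M [-0.17  0.41 -0.11] op 0.501 q [-0.37  0.26  2.   -0.    0.89  0.09]
rot [-0.001  0.    -0.637] shift [ 0.   -0.1  -0.07]
```

Emit:
{"name": "servo_tool", "arguments": {"increments": "0 0 -0.07 0 -0.01 -0.01 3;0 0 -0.16 0 -0.02 -0.02 3;0 0 -0.26 0 -0.03 -0.03 3;0 0 -0.36 0 -0.05 -0.04 3;0 0 -0.46 0 -0.05 -0.05 3;0 0 -0.55 0 -0.05 -0.06 3;0 0 -0.61 0 -0.05 -0.06 3;0 0 -0.635 0 -0.05 -0.06 3;0 0 -0.635 0 -0.05 -0.06 3;0 0 -0.635 0 -0.05 -0.06 3"}}

```text
time: 15.15
eef_pos: [0.5424, -0.1001, 0.0307]
tcp_rot: [0.641, 0.767, -0.001, -0.001]
contact_force: [-5.2, -1.7, 6.2]
opening: 0.501
```

Run:
```python
from h import *
go([.543,-.0998,.0308],10.6)
snap('wrist','w15');nut('w15',(.543,-.1015))
snap('top','t15');snap('scene','s15')
p=load('s15')[0];a=cv2.resize(p[130:260,240:420],None,fx=4,fy=4,interpolation=cv2.INTER_CUBIC)
cv2.imwrite('pics/s15c.png',a[...,::-1])
```

```text
t 15.15 pos [ 0.5424 -0.1001  0.0307] yaw 10.2 z [-0.004 -0.    -1.   ] F [-5.2 -1.7  6.2] M [-0.23  0.82  0.04] op 0.501 q [-0.37  0.26  2.   -0.    0.89 -0.54]
rot [-0.004 -0.    -0.006] shift [ 0.02  0.06 -0.02]
top h 0.07638653373468485 c [ 0.54296434 -0.10084198] r 0.02405923418700695
mark 237 71.07042214764459
stud 596 [ 0.54206782 -0.09529393  0.10779726]
```

View pics/w15.png

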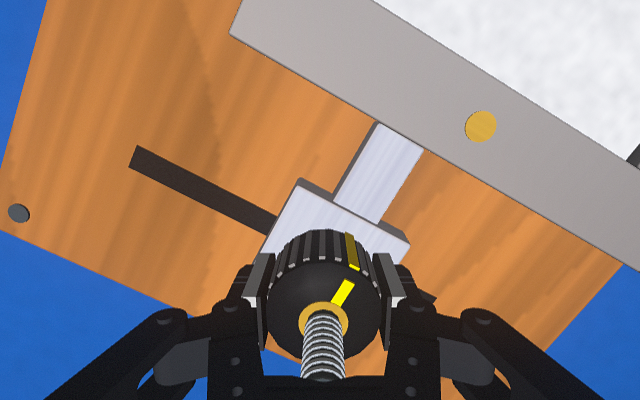

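View pics/s15c.png

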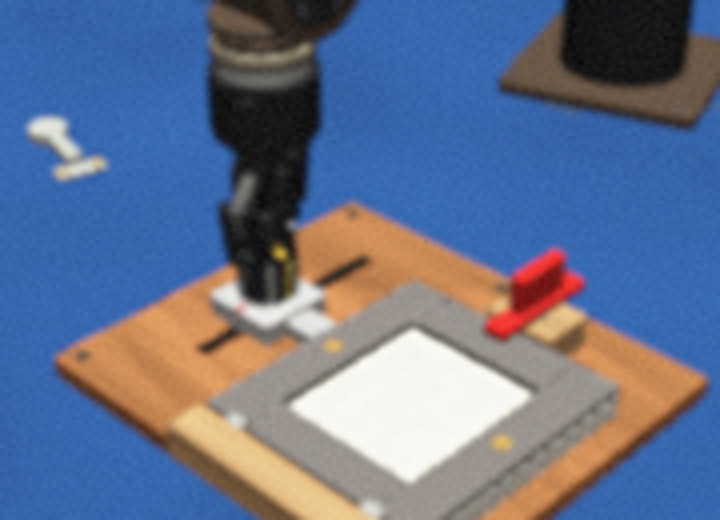

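Emit:
{"name": "servo_tool", "arguments": {"increments": "0 0 -0.004 0.02 -0.07 -0.03 3;0 0 -0.008 0.03 -0.15 -0.05 3;0 0 -0.008 0.03 -0.15 -0.05 3;0 0 -0.008 0.03 -0.15 -0.05 3"}}

```text
time: 15.63
eef_pos: [0.5424, -0.1001, 0.0307]
tcp_rot: [0.639, 0.769, -0.0, 0.001]
contact_force: [-0.1, -2.1, 2.5]
opening: 0.499
```

Run:
```python
from h import *
go([.543,-.0998,.0308],10.6)
snap('wrist','w16');nut('w16',(.543,-.1015))
p,d,K,T=load('t15');C=cloud(d,K,T);hsv=cv2.cvtColor(p,cv2.COLOR_RGB2HSV)
red=(((hsv[...,0]<6)|(hsv[...,0]>174))&(hsv[...,1]>170)&(hsv[...,2]>90)&(abs(C[...,2]-.07)<.03));red[:195]=0;red[240:]=0;red[:,:255]=0;red[:,310:]=0
v,u=np.nonzero(red);P=np.array([ray(K,T,a,b,C[b,a,2]) for a,b in zip(u,v)])[:,:2].astype(np.float32);print(cv2.minAreaRect(P))
```

```text
t 15.6333 pos [ 0.5424 -0.1001  0.0307] yaw 10.6 z [ 0.001 -0.001 -1.   ] F [-0.1 -2.1  2.5] M [-0.33  0.15 -0.02] op 0.499 q [-0.37  0.26  2.   -0.    0.88 -0.55]
rot [ 0.001  0.001 -0.   ] shift [ 0.01  0.06 -0.01]
top h 0.07641940637609212 c [ 0.54268169 -0.10084995] r 0.024179523810744286
mark 241 70.35197284254839
stud 609 [ 0.54171722 -0.09528015  0.10781446]
((0.49718761444091797, 0.08065316081047058), (0.0175618976354599, 0.08969932794570923), 71.82848358154297)
```

```bash
python3 -c "
from plant import ctrl
print(ctrl.sign_off())"
```

```text
the job is handed in; nothing more can be done
None
```

The job is done and handed in at about 15.7 s: the turnbutton is fully across the frame, and the nut is held in the gripper a quarter turn back from the bottom. Sign-off gives no verdict.

**Turnbutton:** I turned it counter-clockwise until it hit its stop, where the torque rose to about 0.6 N m. It measures square to the frame edge within about 0.3° in both the wrist and top views.

**Nut:** I screwed it clockwise until it bottomed, with torque rising to 1.5 N m and the yellow mark over the red one. I then eased it back to find the unloaded zero at yaw −79.4°, and backed it off to yaw +10.6°, which is 90°.

**Last checks:**
- The nut's top rose about 1.4 mm, against 1.5 mm expected for a quarter turn.
- The yellow mark sits about 89–90° from the block's axis.
- Side and vertical forces are under 3 N, and the grip is firm, at 0.50 of full opening with 50 N set.

**What disagreed or went wrong:**
- **First grip on the nut:** it failed because the fingertips landed on top of the nut. They sit about 14 mm above the reported TCP height, not 14 mm below as the description says. The contact force was about 9 N, and I reopened and gripped 30 mm lower. The turnbutton rib was therefore probably held only near its top, but it still turned to its stop.
- **Stop angle:** the felt stop and the camera readings of the yellow mark differ by 1–4°. I went by the felt stop.
- **Stray tilt:** I sent one unintended tilt row at the very start and undid it in free air.

I did not go near the glue bottle, screwdriver or cup hinge.

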